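# Close the parts cleaner and hold its recessed reset button down

## Task

The parts cleaner on the bench has tripped because its lid was left open: first swing the lid fully closed, then take the square-handled steel scriber out of the wooden tool block, reach its rod through the hole in the top of the cleaner's console and press the recessed reset button fully down. Finish while still gripping the scriber and holding the button down with it, the lid still closed. Leave the other tools and things on the bench where they are.

Things in the scene. Friction and masses are not known exactly. Their poses are not given: they have to be found in the camera images.
- cleaner: bench parts cleaner, fixed to the bench: a grey, white and steel box 160 (x) x 240 (y) x 90 high. Origin at the centre of its underside; its front faces its own -x. The open steel tank takes y -120 to +40, the console with a flat white top at height 90 takes y +40 to +120 (the robot's left). Carries the lid and the reset button.
- lid (a joint): hinge of the lid, rad: 0 is fully closed, grows as it opens (starts 0.5 to 1.15). Stiff friction hinge: it stays where it is left and does not fall; 2 to 4 N down on the tab swings it shut.
- lid_hinge (a point): point on the hinge axis, on the tank's far (+x of the cleaner) rim, mid width of the lid; the axis runs along the cleaner's y at height 90.5. The lid is a flat steel plate 160 x 160 x 8, its underside level with the axis when closed; it opens upwards, its near edge rising.
- lid_tab (a point): centre of the upper face of the lid's black front tab, a flat tongue 60 wide and 8 thick that sticks out 26 beyond the lid's near edge. It lies 173 from the hinge axis along the lid and 8 above the lid's underside plane.
- reset_mouth (a point): centre of the round hole, 16 in diameter, in the flat console top (height 90), in the middle of the console; z up. Straight down inside, 22 below this point, is the flat round top (13 in diameter) of the black reset button. A finger cannot get in.
- reset_button (a joint): travel of the reset button, m: 0 is up, 0.006 is fully down, pressed straight down against a spring (about 1.5 N to start, 5 N when fully down). It springs back when let go.
- tool_block: fixed light wooden block 60 (x) x 160 (y) x 70 high, origin at the centre of its underside, with three holes 11 in diameter through it in a row along its y, at y -50, 0 and +50. Three tools stand in them, in any order.
- scriber: loose steel scriber standing upright in one hole of the block: square handle 14 x 14 x 70 tall (sides along its x and y) above a round rod 7 in diameter and 60 long that hides in the hole. Origin where handle meets rod, resting on the block's top; z up along the handle. About 80 g.
- scriber_tip (a point): flat end of the scriber's rod, 60 below the scriber's origin, on its axis.
- graver: bystander: tool standing in another hole of the block, turned wooden mushroom-shaped handle up to 24 in diameter, 66 tall above the block; origin at the handle's foot
- pin_vice: bystander: tool standing in another hole of the block, slim round steel handle 11 in diameter with an 18 wide disc on top, 68 tall above the block; origin at the handle's foot
- barrel: bystander: brass drum 38 in diameter, 19 high, origin at the centre of its underside
- screwdriver: bystander: screwdriver 200 long lying on the bench, black handle; origin under its middle
- hammer: bystander: hammer 260 long lying on the bench, dark wooden handle; origin under its middle
- clock_plate: bystander: flat brass plate 80 x 70 x 4 with two holes, origin at the centre of its underside
- oil_jar: bystander: small amber jar 44 in diameter, 55 high, origin at the centre of its underside

How it is judged:
By the outcome, as a careful person would: the job done as asked, in the order asked, and still so for the second after the job is handed in, while the arm keeps its last pose, push and grip.
It also fails if it takes over 64 s, if anything falls off the work surface, if the arm or the gripper's body presses on something with over 40 N, if the wrist force passes 120 N, or if a joint passes its speed limit or range.

## Robot

A 7-joint arm with a two-finger parallel gripper is mounted at the origin on the work surface. World frame = base frame: x ahead of the robot, y to its left, z up, the work surface at z = 0. Lengths are in m, angles in rad, forces in N, time in s.
With the tool pointing down it reaches from about 0.4 to 0.875 m from the base axis. Payload 19.3 kg.
Tool frame: the origin (TCP) lies midway between the tips of the shut fingers; the grasp point (between the pads) lies bot.pinch_z behind it (bot.pinch_z is the distance from the TCP to the grasp point, in m); z points along the fingers, y is the line along which they close (so a half turn about z gives the same grasp; the last joint's range is limited). The gripper opens to 85 mm and grips with 20 to 120 N. Pads are 22 mm wide; open, the fingers measure 114 mm over their backs; the gripper's body (76 mm by 85 mm) begins 54 mm behind the grasp point. The pads swing forward as they close: fully open they stand 13 mm farther back than shut.
Start: joints at [-1.393, 0.521, -0.036, 1.599, 0.021, 1.021, -0.113], TCP at [0.153, 0.606, 0.21] pointing down, gripper open.
Joint ranges: [-2.91, 2.91], [-0.3, 2.13], [-1.5, 1.42], [0.17, 2.43], [-1.26, 4.41], [0.16, 1.93], [-2.52, 2.52]. Speed limits (rad/s): [1.89, 1.89, 2.39, 2.39, 3.01, 3.01, 3.01].

## Interface

Orientations are given as [roll, pitch, yaw] about the fixed x, y, z axes, in that order (R = Rz(yaw) Ry(pitch) Rx(roll)).
In Python, from workcell import readout, grab_frame, camera_info, workorder, bot gives the robot as it stands. The module is installed in compiled form; this text tells all that it offers.
- The arm moves only by the tool drive_tool, never from a script. Its argument "targets" is a list of rows, each an object of numbers: "dx", "dy", "dz": the shift along the tool's x, y, z as a fraction of full scale; "yaw": the turn about the tool's z as a fraction of full scale; "fingers": the closure, from 0 (fully open) to 1 (shut). In form: [{"dx": .., "dy": .., "dz": .., "yaw": .., "fingers": ..}, ...]. A call has 1 to 20 rows; each row shifts and turns the commanded pose from where the row before left it, along the tool's axes as they then stand; what a row does not reach is not made up. Full scale, the value 1, is 0.1 m for a shift and 90 degrees for a turn. A row lasts 1/10 s, in which the tool goes at most 50 mm and 8.59 degrees, less where a joint would pass 70% of its speed; a pose out of reach is approached as far as the arm can. A call with a number of a shift or a turn outside -1 to 1 is refused whole. A call with a gripper value outside its range is refused whole. The fingers move at their own pace and stop on an object; "squeeze" is the grip in N (left out, the last holds). Time passes only in rows, so rows that do not move let the fingers close. It gives the time, the measured TCP pose, the force, the opening and the grip force at its end, in the units of the state.
- readout.observe(): the state, without advancing time (a new reading comes with each control period).
- grab_frame(name): name is "side" or "top"; returns the picture (400x640x3 uint8, blue, green, red); there is no depth.
- camera_info(name): a dict with "fx", "fy", "cx", "cy" (pixels), "T" (4x4, takes a point from camera to world coordinates). Camera axes: x right, y up, looking along -z (the intrinsics and any distortion apply to the point x, -y, -z); pixel columns grow to the right and rows downward; lengths in m; the calibration is good to about 2 mm. A picture is of the moment at which its call begins. camera_info takes no time and is no camera call.
- workorder.job_done(): hands the job in; it is judged then, once.
The state is a dict: "clock": time; "qpos": joint angles; "qd": joint speeds; "joint_efforts": joint torques, N m; "position": TCP position; "tool_rot": TCP orientation; "force": force on the tool from outside, world axes, zero at the start; "moment": the same for the moment, N m; "grip_width": finger opening in m; "finger_force": force on a finger pad.
Only numpy, scipy, OpenCV 4.12 (cv2) and the standard library are available. Lean on these libraries where they do the work, as an engineer would, in place of code of your own. Each camera call takes 0.05 s, during which the arm holds its last target. There are 200 camera calls.

## Working session

There is one attempt and no reset: what is moved stays moved. The work goes in short steps, Python scripts to look and compute and a tool call to move; the robot and the scene stay as the last step left them, time stands still between calls to the robot, and variables do not carry over. Pictures are saved under pics/ and viewed, at most 10 in all, crops included, and the job is handed in when it is done.

Besides the shell and the picture viewer there is one more tool, called after "Request:" as name([rows], argument=value, ...), one row to a line, values as JSON. drive_tool: Moves the arm, as the interface text tells. Shift numbers are shares of 0.1 m and turn numbers shares of 90 degrees, none past 1 either way. Its arguments: {"type":"object","properties":{"targets":{"type":"array","items":{"type":"object","properties":{"dx":{"type":"number","minimum":-1,"maximum":1},"dy":{"type":"number","minimum":-1,"maximum":1},"dz":{"type":"number","minimum":-1,"maximum":1},"yaw":{"type":"number","minimum":-1,"maximum":1},"fingers":{"type":"number"}}}},"squeeze":{"type":"number"}},"required":["targets"]}

```bash
mkdir -p pics; python3 - <<'E'
from workcell import readout, grab_frame, camera_info, bot
import cv2, numpy as np
for n in ("side","top"):
    cv2.imwrite(f"pics/{n}0.png",grab_frame(n)); c=camera_info(n); print(n,{k:(np.round(v,4).tolist() if k=='T' else v) for k,v in c.items()})
s=readout.observe(); print(s, bot.pinch_z)
E
```

```text
side {'fx': 372.5229144492387, 'fy': 372.5229144492387, 'cx': 314.6726609438216, 'cy': 204.255490898215, 'T': [[-0.9463, 0.2111, -0.2448, 0.2645], [-0.3227, -0.577, 0.7503, 1.0506], [0.0171, 0.789, 0.6141, 0.9186], [0.0, 0.0, 0.0, 1.0]]}
top {'fx': 474.5543344422159, 'fy': 474.5543344422159, 'cx': 315.20854227464554, 'cy': 197.65731090869951, 'T': [[-0.023, 0.9903, -0.137, 0.3943], [-0.9997, -0.022, 0.0082, 0.0171], [0.0051, 0.1372, 0.9905, 1.4027], [0.0, 0.0, 0.0, 1.0]]}
{'clock': 0.1, 'qpos': array([-1.39319413,  0.52197256, -0.03633483,  1.59991551,  0.02122124,
        1.02109245, -0.11277062]), 'qd': array([-0.00082847, -0.00287499,  0.0008069 , -0.00124906, -0.00138488,
        0.00013679,  0.00119165]), 'joint_efforts': array([ 5.17507215e-03, -9.28498721e+01,  1.98479779e+00, -3.70534515e+01,
        1.81964238e-02,  5.38008302e-03,  7.00039323e-05]), 'position': array([0.15325594, 0.60560453, 0.20968461]), 'tool_rot': array([-3.14059386e+00,  8.31177864e-05,  2.89382578e+00]), 'force': array([-0.17603447, -0.29407052, -0.1719802 ]), 'moment': array([ 0.00315956,  0.01593697, -0.02494479]), 'finger_force': 0.0, 'grip_width': 0.08531218785389957} 0.0187
```

View pics/side0.png

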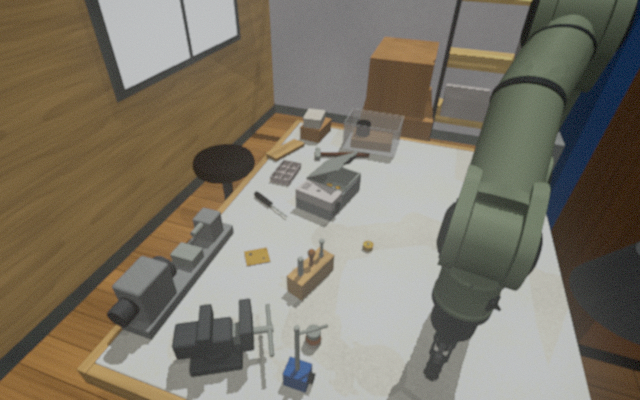

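View pics/top0.png

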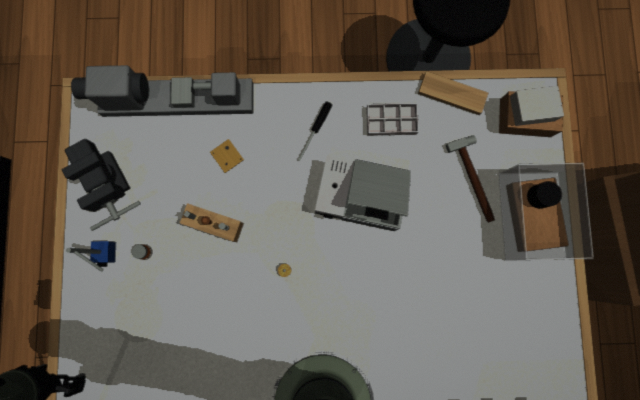

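The side view shows the cleaner at about (330,185) with its lid open and the tool block at (311,272). In the top view the cleaner is at about (360,195), with the hole near (334,185), and the block at (209,222). Next I'll view zoomed crops.

```bash
python3 - <<'E'
import cv2, numpy as np
t=cv2.imread("pics/top0.png"); s=cv2.imread("pics/side0.png")
def z(im,x,y,w,h,k): return cv2.resize(im[y:y+h,x:x+w],None,fx=k,fy=k,interpolation=cv2.INTER_CUBIC)
a=z(t,298,145,120,90,6.6); a=cv2.resize(a,(400,300)); 
a=z(t,300,150,120,90,3.3333);b=z(t,160,190,120,90,3.3333);c=z(s,280,140,120,90,3.3333);d=z(s,270,225,120,90,3.3333)
m=np.vstack([np.hstack([a,b]),np.hstack([c,d])]); cv2.imwrite("pics/crop0.png",np.clip(m*1.4,0,255).astype(np.uint8)); print(m.shape)
E
```

```text
(600, 800, 3)
```

View pics/crop0.png

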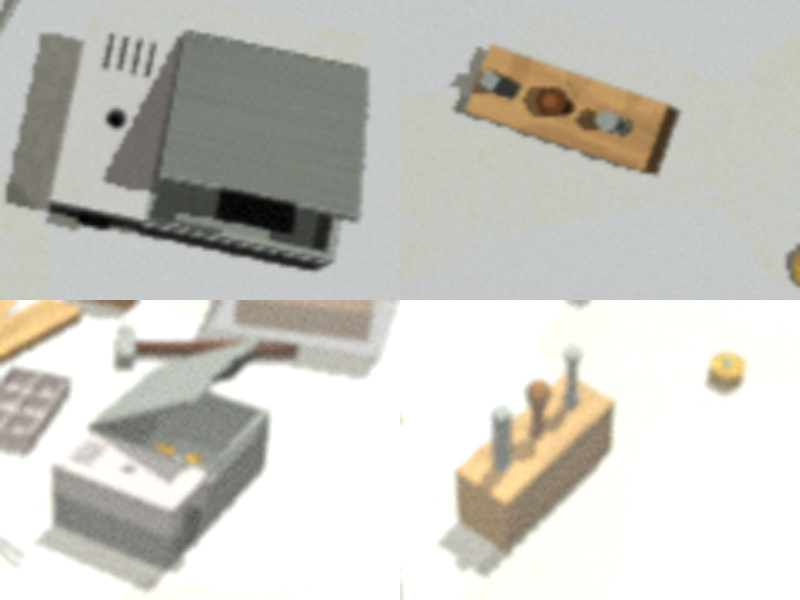

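The crop shows the square-handled scriber in the block's left hole, with its top near top-view pixel (187,214). The mushroom graver is in the middle and the disc-topped pin vice on the right. The reset hole is at about (334.8,185.4) and the black tab at about (376,213). Now I'll measure.

```bash
cat > h.py <<'E'
import numpy as np, cv2
from workcell import camera_info
def ray(n,u,v):
    c=camera_info(n);T=np.array(c["T"]);k=c
    d=T[:3,:3]@np.array([(u-k["cx"])/k["fx"],-(v-k["cy"])/k["fy"],-1.]);return T[:3,3],d/np.linalg.norm(d)
def onz(n,u,v,z):
    o,d=ray(n,u,v);return o+d*(z-o[2])/d[2]
def proj(n,p):
    c=camera_info(n);T=np.array(c["T"]);q=T[:3,:3].T@(np.array(p)-T[:3,3]);return np.array([c["cx"]+c["fx"]*q[0]/-q[2],c["cy"]-c["fy"]*q[1]/-q[2]])
def tri(u1,u2):
    o1,d1=ray("top",*u1);o2,d2=ray("side",*u2)
    s=np.linalg.lstsq(np.c_[d1,-d2],o2-o1,rcond=None)[0];a=o1+s[0]*d1;b=o2+s[1]*d2;return (a+b)/2,np.linalg.norm(a-b)
E
python3 - <<'E'
from h import *
np.set_printoptions(precision=4,suppress=True)
t=cv2.imread("pics/top0.png");s=cv2.imread("pics/side0.png")
P=lambda q,x,y:(x+(np.array(q)/10*3))
ct=lambda x,y:(300+x*.3-.35,150+y*.3-.35); bt=lambda x,y:(160+(x-400)*.3-.35,190+y*.3-.35)
cs=lambda x,y:(280+x*.3-.35,140+(y-300)*.3-.35); bs=lambda x,y:(270+(x-400)*.3-.35,225+(y-300)*.3-.35)
# hole blob
g=cv2.cvtColor(t,cv2.COLOR_BGR2GRAY).astype(float)
def blob(g,u,v,r):
    p=g[v-r:v+r+1,u-r:u+r+1];w=np.clip(np.percentile(p,70)-p-15,0,None);y,x=np.mgrid[v-r:v+r+1,u-r:u+r+1];return (w*x).sum()/w.sum(),(w*y).sum()/w.sum()
h=blob(g,335,185,4);print("hole",h,onz("top",*h,.09))
gs=cv2.cvtColor(s,cv2.COLOR_BGR2GRAY).astype(float)
hs=blob(gs,318,190,3);print("hole side",hs,onz("side",*hs,.09))
# wood block
hsv=cv2.cvtColor(t,cv2.COLOR_BGR2HSV);print("wood hsv",hsv[211,200],hsv[225,232],hsv[226,237])
for q in [(490,45),(680,110),(655,172),(465,110)]: print("blk",onz("top",*bt(*q),.07))
for q in [(458,475),(552,382),(614,400),(505,505)]: print("blk side",onz("side",*bs(*q),.07))
print("scr top",onz("top",*bt(490,80),.14), onz("side",*bs(501,410),.14))
print("pin top",onz("top",*bt(605,120),.138), "grav", onz("top",*bt(552,101),.136))
print("console", onz("top",*ct(85,20),.09),onz("top",*ct(50,203),.09))
print("cons side",[onz("side",*cs(*q),.09) for q in [(55,465),(183,512),(268,408)]])
print("tri lid left near corner",tri(ct(358,218),cs(240,345)))
for q in [(190,30),(368,68)]: print("lid far",onz("top",*ct(*q),.098))
print("front base", onz("top",*ct(50,210),.09),onz("top",*ct(330,262),.09))
E
```

```text
hole (np.float64(334.55625913297615), np.float64(185.37895762299075)) [ 0.6095 -0.0487  0.09  ]
hole side (np.float64(319.1012658227848), np.float64(189.01582278481013)) [ 0.6095 -0.0572  0.09  ]
wood hsv [ 17 127 130] [ 16 126 125] [ 17 128 120]
blk [0.5711 0.3698 0.07  ]
blk [0.5122 0.209  0.07  ]
blk [0.4606 0.23   0.07  ]
blk [0.5163 0.39   0.07  ]
blk side [0.5662 0.3744 0.07  ]
blk side [0.5251 0.236  0.07  ]
blk side [0.4619 0.2388 0.07  ]
blk side [0.5151 0.3921 0.07  ]
scr top [0.5336 0.3509 0.14  ] [0.534  0.3503 0.14  ]
pin top [0.4995 0.2591 0.138 ] grav [0.5159 0.302  0.136 ]
console [ 0.6952 -0.0246  0.09  ] [0.5398 0.0087 0.09  ]
cons side [array([ 0.6914, -0.0261,  0.09  ]), array([0.5287, 0.0079, 0.09  ]), array([ 0.4896, -0.2283,  0.09  ])]
tri lid left near corner (array([ 0.5227, -0.2306,  0.169 ]), np.float64(0.01806648627674106))
lid far [ 0.6828 -0.1126  0.098 ]
lid far [ 0.647 -0.261  0.098]
front base [0.5339 0.0088 0.09  ] [ 0.4853 -0.2229  0.09  ]
```

```bash
cat >> h.py <<'E'
yaw=-.2;X=np.array([np.cos(yaw),np.sin(yaw),0]);Y=np.array([-X[1],X[0],0]);Z=np.array([0,0,1.])
O=np.array([.6095,-.049,0])-.08*Y
def lid(th,r,y,h): return O+.08*X+Z*.0905+Y*(-.04+y)+r*(-np.cos(th)*X+np.sin(th)*Z)+h*(np.sin(th)*X+np.cos(th)*Z)
E
python3 - <<'E'
from h import *
np.set_printoptions(precision=3,suppress=True)
ct=lambda p:(np.array(p)+.35-[300,150])/.3
cs=lambda p:(np.array(p)+.35-[280,140])/.3+[0,300]
for th in np.arange(.4,1.2,.1):
    print(round(th,1),*[ct(proj("top",lid(th,*q))) for q in [(.16,-.08,.008),(.16,.08,.008),(.186,0,.008),(0,.08,.008),(0,-.08,.008)]],"side",*[cs(proj("side",lid(th,*q))) for q in [(.16,-.08,.008),(.16,.08,.008)]],lid(th,.173,0,.008))
print([ct(proj("top",O+a*X+b*Y+Z*.09)) for a,b in [(-.08,-.12),(-.08,.12),(.08,.12)]])
E
```

```text
0.4 [356.512 227.935] [156.664 192.342] [253.334 238.746] [180.66   30.014] [368.278  63.044] side [260.146 354.267] [198.855 416.922] [ 0.511 -0.151  0.165]
0.5 [361.51  216.591] [159.572 180.656] [257.931 225.683] [180.765  29.281] [368.322  62.298] side [255.341 342.294] [193.413 404.248] [ 0.519 -0.153  0.18 ]
0.6 [366.658 203.398] [162.754 167.149] [262.801 210.382] [180.856  28.611] [368.342  61.614] side [249.402 330.547] [186.788 391.765] [ 0.529 -0.155  0.195]
0.7 [371.894 188.473] [166.178 151.942] [267.887 192.97 ] [180.931  28.01 ] [368.337  60.997] side [242.391 319.171] [179.052 379.63 ] [ 0.539 -0.157  0.208]
0.8 [377.152 171.963] [169.804 135.186] [273.127 173.614] [180.99   27.484] [368.309  60.455] side [234.387 308.307] [170.291 367.997] [ 0.552 -0.16   0.22 ]
0.9 [382.363 154.051] [173.59 117.07] [278.453 152.531] [181.032  27.038] [368.258  59.992] side [225.483 298.094] [160.61  357.012] [ 0.565 -0.162  0.231]
1.0 [387.455 134.95 ] [177.488  97.81 ] [283.791 129.977] [181.057  26.677] [368.183  59.613] side [215.788 288.658] [150.128 346.817] [ 0.579 -0.165  0.24 ]
1.1 [392.355 114.905] [181.446  77.651] [289.064 106.247] [181.064  26.405] [368.086  59.321] side [205.421 280.116] [138.977 337.539] [ 0.594 -0.168  0.248]
[array([337.147, 254.491]), array([ 53.089, 203.796]), array([86.286, 19.214])]
```

Request:
drive_tool([
  {"yaw":0.095,"dz":-0.06,"fingers":1},
  {"yaw":0.095,"dz":-0.06,"fingers":1},
  {"yaw":0.095,"dz":-0.06,"fingers":1},
  {"yaw":0.095,"dz":-0.06,"fingers":1},
  {"yaw":0.095,"dz":-0.06,"fingers":1},
  {"yaw":0.095,"dz":-0.06,"fingers":1},
  {"yaw":0.095,"dz":-0.06,"fingers":1},
  {"yaw":0.095,"dz":-0.06,"fingers":1},
  {"yaw":0.095,"dz":-0.06,"fingers":1},
  {"yaw":0.095,"dz":-0.06,"fingers":1},
  {"yaw":0.1,"fingers":1},
  {"fingers":1},
])

```text
invalid input
```

Request:
drive_tool([
  {"dx":0,"dy":0,"dz":-0.06,"yaw":0.095,"fingers":1},
  {"dx":0,"dy":0,"dz":-0.06,"yaw":0.095,"fingers":1},
], squeeze=40)

```text
clock: 0.3
position: [0.1534, 0.6056, 0.2219]
tool_rot: [-3.141, 0.0, 2.589]
force: [0.1, 0.0, -1.2]
grip_width: 0.0591
finger_force: 0.0
```

Request:
drive_tool([
  {"dx":0,"dy":0,"dz":-0.07,"yaw":0.095,"fingers":1},
  {"dx":0,"dy":0,"dz":-0.07,"yaw":0.095,"fingers":1},
  {"dx":0,"dy":0,"dz":-0.07,"yaw":0.095,"fingers":1},
  {"dx":0,"dy":0,"dz":-0.07,"yaw":0.095,"fingers":1},
  {"dx":0,"dy":0,"dz":-0.07,"yaw":0.095,"fingers":1},
  {"dx":0,"dy":0,"dz":-0.07,"yaw":0.095,"fingers":1},
  {"dx":0,"dy":0,"dz":-0.07,"yaw":0.095,"fingers":1},
  {"dx":0,"dy":0,"dz":-0.07,"yaw":0.095,"fingers":1},
  {"dx":0,"dy":0,"dz":0,"yaw":0.095,"fingers":1},
  {"dx":0,"dy":0,"dz":0,"yaw":0.01,"fingers":1},
])

```text
clock: 1.3
position: [0.1531, 0.6059, 0.278]
tool_rot: [3.141, 0.0, 1.234]
force: [0.3, 0.5, -1.1]
grip_width: 0.0
finger_force: 0.0
```

Request:
drive_tool([
  {"dx":-0.15,"dy":0.34,"dz":0,"yaw":0,"fingers":1},
  {"dx":-0.15,"dy":0.34,"dz":0,"yaw":0,"fingers":1},
  {"dx":-0.15,"dy":0.34,"dz":0,"yaw":0,"fingers":1},
  {"dx":-0.15,"dy":0.34,"dz":0,"yaw":0,"fingers":1},
  {"dx":-0.15,"dy":0.34,"dz":0,"yaw":0,"fingers":1},
  {"dx":-0.15,"dy":0.34,"dz":0,"yaw":0,"fingers":1},
  {"dx":-0.15,"dy":0.34,"dz":0,"yaw":0,"fingers":1},
  {"dx":-0.15,"dy":0.34,"dz":0,"yaw":0,"fingers":1},
  {"dx":-0.15,"dy":0.34,"dz":0,"yaw":0,"fingers":1},
  {"dx":-0.15,"dy":0.34,"dz":0,"yaw":0,"fingers":1},
  {"dx":-0.15,"dy":0.34,"dz":0,"yaw":0,"fingers":1},
  {"dx":-0.15,"dy":0.34,"dz":0,"yaw":0,"fingers":1},
])

```text
clock: 2.5
position: [0.4805, 0.3008, 0.278]
tool_rot: [-3.141, 0.0, 1.241]
force: [0.2, -0.4, 0.3]
grip_width: 0.0003
finger_force: 0.0
```

Request:
drive_tool([
  {"dx":-0.3,"dy":0.13,"dz":0,"yaw":0,"fingers":1},
  {"dx":-0.3,"dy":0.13,"dz":0,"yaw":0,"fingers":1},
  {"dx":-0.3,"dy":0.13,"dz":0,"yaw":0,"fingers":1},
  {"dx":-0.3,"dy":0.13,"dz":0,"yaw":0,"fingers":1},
  {"dx":-0.3,"dy":0.13,"dz":0,"yaw":0,"fingers":1},
  {"dx":-0.3,"dy":0.13,"dz":0,"yaw":0,"fingers":1},
  {"dx":-0.3,"dy":0.13,"dz":0,"yaw":0,"fingers":1},
  {"dx":-0.3,"dy":0.13,"dz":0,"yaw":0,"fingers":1},
  {"dx":-0.3,"dy":0.13,"dz":0,"yaw":0,"fingers":1},
  {"dx":-0.3,"dy":0.13,"dz":0,"yaw":0,"fingers":1},
  {"dx":-0.3,"dy":0.13,"dz":0,"yaw":0,"fingers":1},
  {"dx":-0.3,"dy":0.13,"dz":0,"yaw":0,"fingers":1},
  {"dx":-0.3,"dy":0.13,"dz":0,"yaw":0,"fingers":1},
  {"dx":-0.3,"dy":0.13,"dz":0,"yaw":0,"fingers":1},
  {"dx":0,"dy":0,"dz":0,"yaw":0,"fingers":1},
])

```text
clock: 4.0
position: [0.5131, -0.1587, 0.2781]
tool_rot: [3.141, 0.002, 1.236]
force: [-1.1, 0.2, -0.1]
grip_width: 0.0001
finger_force: 0.0
```

Request:
drive_tool([
  {"dx":0,"dy":0,"dz":0.2,"yaw":0,"fingers":1},
  {"dx":0,"dy":0,"dz":0.2,"yaw":0,"fingers":1},
  {"dx":0,"dy":0,"dz":0.2,"yaw":0,"fingers":1},
  {"dx":0,"dy":0,"dz":0.1,"yaw":0,"fingers":1},
  {"dx":0,"dy":0,"dz":0.05,"yaw":0,"fingers":1},
  {"dx":0,"dy":0,"dz":0.05,"yaw":0,"fingers":1},
  {"dx":0,"dy":0,"dz":0.05,"yaw":0,"fingers":1},
  {"dx":0,"dy":0,"dz":0.05,"yaw":0,"fingers":1},
  {"dx":0,"dy":0,"dz":0.05,"yaw":0,"fingers":1},
  {"dx":0,"dy":-0.01,"dz":0.05,"yaw":0,"fingers":1},
  {"dx":0,"dy":-0.01,"dz":0.05,"yaw":0,"fingers":1},
])

```text
clock: 5.1
position: [0.5119, -0.1538, 0.1729]
tool_rot: [3.142, 0.0, 1.237]
force: [-1.0, 0.3, 1.9]
grip_width: -0.0002
finger_force: 1.0
```

Request:
drive_tool([
  {"dx":0,"dy":-0.015,"dz":0.05,"yaw":0,"fingers":1},
  {"dx":0,"dy":-0.015,"dz":0.05,"yaw":0,"fingers":1},
  {"dx":0,"dy":-0.015,"dz":0.05,"yaw":0,"fingers":1},
  {"dx":0,"dy":-0.015,"dz":0.05,"yaw":0,"fingers":1},
  {"dx":0,"dy":-0.015,"dz":0.05,"yaw":0,"fingers":1},
  {"dx":0,"dy":-0.015,"dz":0.05,"yaw":0,"fingers":1},
  {"dx":0,"dy":-0.015,"dz":0.05,"yaw":0,"fingers":1},
  {"dx":0,"dy":-0.015,"dz":0.05,"yaw":0,"fingers":1},
  {"dx":0,"dy":-0.015,"dz":0.05,"yaw":0,"fingers":1},
  {"dx":0,"dy":-0.015,"dz":0.05,"yaw":0,"fingers":1},
  {"dx":0,"dy":-0.01,"dz":0.05,"yaw":0,"fingers":1},
  {"dx":0,"dy":-0.01,"dz":0.05,"yaw":0,"fingers":1},
  {"dx":0,"dy":-0.01,"dz":0.05,"yaw":0,"fingers":1},
])

```text
clock: 6.4
position: [0.4949, -0.1479, 0.1078]
tool_rot: [-3.142, 0.0, 1.237]
force: [-0.4, 0.3, 0.4]
grip_width: 0.0001
finger_force: 0.3
```

Request:
drive_tool([
  {"dx":0,"dy":0,"dz":0.04,"yaw":0,"fingers":1},
  {"dx":0,"dy":0,"dz":0.03,"yaw":0,"fingers":1},
  {"dx":0,"dy":0,"dz":0.02,"yaw":0,"fingers":1},
  {"dx":0,"dy":0,"dz":0.02,"yaw":0,"fingers":1},
  {"dx":0,"dy":0,"dz":0,"yaw":0,"fingers":1},
])

```text
clock: 6.9
position: [0.4949, -0.1479, 0.097]
tool_rot: [-3.141, 0.0, 1.237]
force: [0.1, -0.5, -0.7]
grip_width: -0.0
finger_force: 0.0
```

```bash
python3 - <<'E'
from workcell import grab_frame
import cv2, numpy as np
s=grab_frame("side");t=grab_frame("top")
z=lambda im,x,y:cv2.resize(im[y:y+90,x:x+120],None,fx=3.33,fy=3.33,interpolation=cv2.INTER_CUBIC)
cv2.imwrite("pics/c1.png",np.hstack([z(t,300,150),z(s,280,140)]))
E
```

```text
(no output)
```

View pics/c1.png

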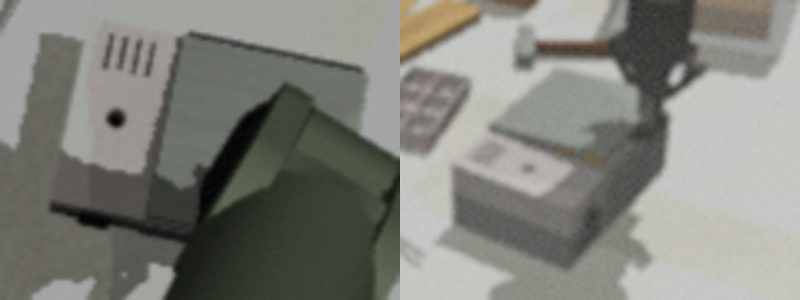

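```bash
sed -i 's/^yaw=-.2;/yaw=-.22;/' h.py; python3 - <<'E'
from h import *
np.set_printoptions(precision=0,suppress=True)
cs=lambda p:(np.array(p)-[280,140])*3.33+[400,0]
for th in (0,.1,.2,.3,.5): print(th,*[cs(proj("side",lid(th,*q))) for q in [(0,.08,.008),(.16,.08,.008),(.16,-.08,.008),(.186,.03,.008),(.186,-.03,.008)]])
print(cs(proj("side",O-.08*X+.04*Y+.09*Z)),cs(proj("side",O-.08*X-.12*Y+.09*Z)),cs(proj("side",[.4949,-.1479,.097])))
E
```

```text
0 [488. 123.] [607. 166.] [668. 102.] [647. 152.] [670. 127.]
0.1 [487. 123.] [606. 154.] [668.  90.] [647. 138.] [670. 114.]
0.2 [487. 123.] [605. 142.] [667.  79.] [645. 124.] [669. 100.]
0.3 [486. 123.] [602. 129.] [665.  67.] [642. 109.] [666.  86.]
0.5 [485. 123.] [592. 104.] [657.  42.] [632.  80.] [656.  57.]
[606. 172.] [668. 108.] [647. 136.]
```

Request:
drive_tool([
  {"dx":0,"dy":0,"dz":0.01,"yaw":0,"fingers":1},
  {"dx":0,"dy":0,"dz":0.01,"yaw":0,"fingers":1},
  {"dx":0,"dy":0,"dz":0.01,"yaw":0,"fingers":1},
  {"dx":0,"dy":0,"dz":0,"yaw":0,"fingers":1},
])

```text
clock: 7.4
position: [0.4949, -0.1479, 0.0941]
tool_rot: [-3.141, 0.0, 1.237]
force: [-0.2, 0.6, 0.2]
grip_width: -0.0
finger_force: 0.0
```

Request:
drive_tool([
  {"dx":0,"dy":-0.1,"dz":0,"yaw":0,"fingers":1},
  {"dx":0,"dy":-0.2,"dz":0,"yaw":0,"fingers":1},
  {"dx":0.1,"dy":0,"dz":-0.3,"yaw":0,"fingers":1},
  {"dx":0.3,"dy":0,"dz":-0.3,"yaw":0,"fingers":1},
  {"dx":0.4,"dy":0,"dz":-0.3,"yaw":0,"fingers":1},
  {"dx":0.4,"dy":0,"dz":-0.3,"yaw":0,"fingers":1},
  {"dx":0.4,"dy":0,"dz":-0.2,"yaw":0,"fingers":1},
  {"dx":0.4,"dy":0,"dz":0,"yaw":0,"fingers":1},
  {"dx":0.4,"dy":0,"dz":0,"yaw":0,"fingers":1},
  {"dx":0.4,"dy":0,"dz":0,"yaw":0,"fingers":1},
  {"dx":0.4,"dy":0,"dz":0,"yaw":0,"fingers":1},
])

```text
clock: 8.5
position: [0.5712, 0.1659, 0.2342]
tool_rot: [-3.141, -0.0, 1.237]
force: [0.5, -0.5, 0.5]
grip_width: -0.0001
finger_force: 0.0
```

```bash
python3 - <<'E'
from workcell import grab_frame
import cv2, numpy as np
s=grab_frame("side");t=grab_frame("top")
cv2.imwrite("pics/s2.png",s);cv2.imwrite("pics/t2.png",t)
z=lambda im,x,y:cv2.resize(im[y:y+90,x:x+120],None,fx=3.33,fy=3.33,interpolation=cv2.INTER_CUBIC)
cv2.imwrite("pics/c2.png",np.clip(1.3*np.hstack([z(t,300,150),z(s,280,140)]),0,255).astype(np.uint8))
E
```

```text
(no output)
```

View pics/c2.png

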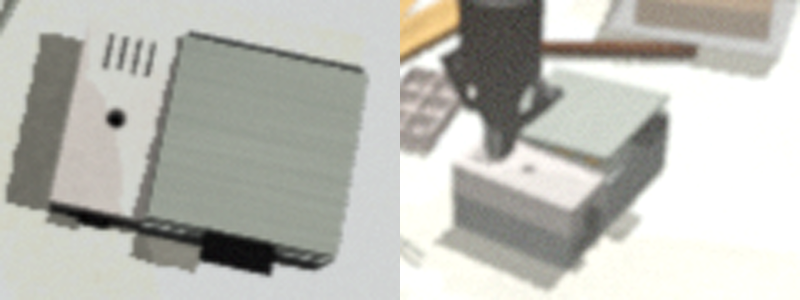

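The lid is nearly closed, but a small gap remains. In the top crop the tab is at (237,254), and I'll locate it from that.

```bash
python3 - <<'E'
from h import *
np.set_printoptions(precision=4,suppress=True)
ct=lambda x,y:(300+x/3.33-.35,150+y/3.33-.35)
for q in [(237,254),(202,232),(208,266),(272,275),(275,243),(185,33),(365,70),(150,213),(335,262)]: print(q,onz("top",*ct(*q),.105))
C=lambda p:(np.array(p)+.35-[300,150])*3.33
for th in (0,.1,.2): print(th,*[C(proj("top",lid(th,*q))) for q in [(.16,.08,.008),(.16,-.08,.008),(.173,0,.008),(.186,0.,.008)]])
E
```

```text
(237, 254) [ 0.4923 -0.1441  0.105 ]
(202, 232) [ 0.5111 -0.116   0.105 ]
(208, 266) [ 0.483  -0.1199  0.105 ]
(272, 275) [ 0.4744 -0.1722  0.105 ]
(275, 243) [ 0.5007 -0.1758  0.105 ]
(185, 33) [ 0.6788 -0.1078  0.105 ]
(365, 70) [ 0.6439 -0.2573  0.105 ]
(150, 213) [ 0.5278 -0.0736  0.105 ]
(335, 262) [ 0.4839 -0.2245  0.105 ]
0 [146.0037 220.0027] [336.0092 257.8207] [238.0562 254.2627] [235.2256 269.6806]
0.1 [147.6171 216.163 ] [339.9178 254.4265] [240.9945 250.6202] [238.3395 266.0441]
0.2 [149.6166 210.3533] [344.2006 249.0542] [244.3523 244.828 ] [241.913  260.0811]
```

Request:
drive_tool([
  {"dx":-0.3,"dy":0.06,"dz":0,"yaw":0,"fingers":1},
  {"dx":-0.4,"dy":0.06,"dz":0,"yaw":0,"fingers":1},
  {"dx":-0.4,"dy":0.06,"dz":0,"yaw":0,"fingers":1},
  {"dx":-0.4,"dy":0.06,"dz":0,"yaw":0,"fingers":1},
  {"dx":-0.4,"dy":0.06,"dz":0,"yaw":0,"fingers":1},
  {"dx":-0.4,"dy":0.06,"dz":0,"yaw":0,"fingers":1},
  {"dx":-0.4,"dy":0.06,"dz":0,"yaw":0,"fingers":1},
  {"dx":-0.4,"dy":0.06,"dz":0,"yaw":0,"fingers":1},
  {"dx":-0.06,"dy":0.02,"dz":0,"yaw":0,"fingers":1},
  {"dx":0,"dy":0,"dz":0.3,"yaw":0,"fingers":1},
  {"dx":0,"dy":0,"dz":0.3,"yaw":0,"fingers":1},
  {"dx":0,"dy":0,"dz":0.3,"yaw":0,"fingers":1},
  {"dx":0,"dy":0,"dz":0.2,"yaw":0,"fingers":1},
  {"dx":0,"dy":0,"dz":0.1,"yaw":0,"fingers":1},
  {"dx":0,"dy":0,"dz":0,"yaw":0,"fingers":1},
])

```text
clock: 10.1
position: [0.5144, -0.1504, 0.1135]
tool_rot: [-3.14, 0.0, 1.237]
force: [1.3, 0.4, 0.5]
grip_width: -0.0
finger_force: 0.0
```

Request:
drive_tool([
  {"dx":0,"dy":0,"dz":0.03,"yaw":0,"fingers":1},
  {"dx":0,"dy":0,"dz":0.03,"yaw":0,"fingers":1},
])

```text
clock: 10.3
position: [0.5157, -0.1507, 0.109]
tool_rot: [3.14, -0.0, 1.237]
force: [0.8, -0.5, 0.4]
grip_width: -0.0002
finger_force: 0.0
```

Request:
drive_tool([
  {"dx":0,"dy":0,"dz":0.03,"yaw":0,"fingers":1},
  {"dx":0,"dy":0,"dz":0.03,"yaw":0,"fingers":1},
])

```text
clock: 10.5
position: [0.5154, -0.1506, 0.1024]
tool_rot: [3.141, -0.0, 1.237]
force: [-0.7, -0.2, -0.2]
grip_width: -0.0002
finger_force: 0.0
```

Request:
drive_tool([
  {"dx":0,"dy":0,"dz":0.02,"yaw":0,"fingers":1},
  {"dx":0,"dy":0,"dz":0.02,"yaw":0,"fingers":1},
])

```text
clock: 10.7
position: [0.5152, -0.1507, 0.0981]
tool_rot: [3.142, 0.0, 1.237]
force: [0.0, 0.8, 1.4]
grip_width: 0.0
finger_force: 0.0
```

Request:
drive_tool([
  {"dx":0,"dy":0,"dz":0.02,"yaw":0,"fingers":1},
  {"dx":0,"dy":0,"dz":0,"yaw":0,"fingers":1},
])

```text
clock: 10.9
position: [0.5151, -0.1507, 0.096]
tool_rot: [-3.141, 0.0, 1.236]
force: [0.0, -0.5, -0.8]
grip_width: -0.0
finger_force: 0.0
```

Request:
drive_tool([
  {"dx":0,"dy":0,"dz":0.02,"yaw":0,"fingers":1},
  {"dx":0,"dy":0,"dz":0,"yaw":0,"fingers":1},
])

```text
clock: 11.1
position: [0.5151, -0.1507, 0.094]
tool_rot: [-3.141, 0.0, 1.237]
force: [-0.4, 0.5, 0.1]
grip_width: 0.0003
finger_force: 0.0
```

Request:
drive_tool([
  {"dx":0,"dy":0,"dz":0.02,"yaw":0,"fingers":1},
  {"dx":0,"dy":0,"dz":0,"yaw":0,"fingers":1},
])

```text
clock: 11.3
position: [0.5151, -0.1506, 0.092]
tool_rot: [-3.141, 0.0, 1.237]
force: [-0.1, -0.5, -0.1]
grip_width: -0.0
finger_force: 0.0
```

```bash
python3 - <<'E'
from h import *
from workcell import grab_frame, readout
s=grab_frame("side");cv2.imwrite("pics/s3.png",s)
p=readout.observe()["position"];print(p)
o=np.clip(1.5*cv2.resize(s[140:220,310:410],None,fx=6,fy=6,interpolation=cv2.INTER_CUBIC),0,255).astype(np.uint8)
for d,c in ((0,(0,0,255)),(.02,(0,255,0)),(.04,(255,0,0))):
    u=(proj("side",p+[0,0,d])-[310,140]+.5)*6;print(u);cv2.circle(o,tuple(int(v) for v in u),3,c,-1)
cv2.imwrite("pics/c3.png",o)
E
```

```text
[ 0.5150907  -0.15068048  0.09209956]
[238.47768285 245.70018402]
[240.75062052 220.30459378]
[243.06218157 194.47746364]
```

View pics/c3.png

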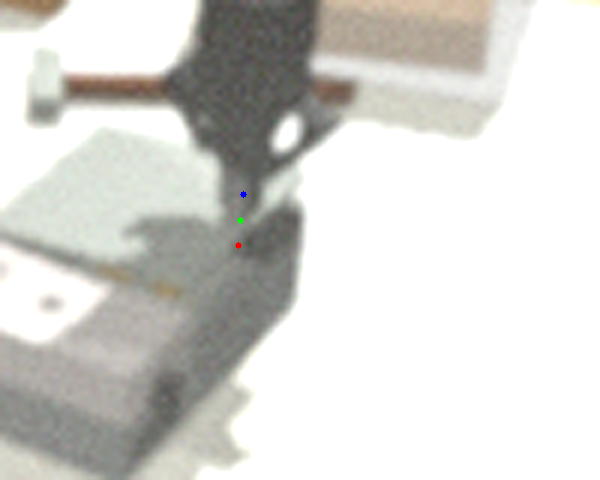

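The visible finger ends well above the reported TCP, about 15 mm back, so the lid is still being pushed down. I'll continue in small steps until there's firm contact.

Request:
drive_tool([
  {"dx":0,"dy":-0.005,"dz":0.02,"yaw":0,"fingers":1},
  {"dx":0,"dy":-0.005,"dz":0.02,"yaw":0,"fingers":1},
])

```text
clock: 11.55
position: [0.5143, -0.1504, 0.0881]
tool_rot: [3.141, -0.0, 1.237]
force: [0.7, -0.3, -0.0]
grip_width: 0.0003
finger_force: 0.3
```

Request:
drive_tool([
  {"dx":0,"dy":0,"dz":0.02,"yaw":0,"fingers":1},
])

```text
clock: 11.65
position: [0.5141, -0.1503, 0.086]
tool_rot: [-3.142, 0.0, 1.237]
force: [-0.3, -1.1, 0.4]
grip_width: 0.0002
finger_force: 0.3
```

Request:
drive_tool([
  {"dx":0,"dy":0,"dz":0.02,"yaw":0,"fingers":1},
])

```text
clock: 11.75
position: [0.5141, -0.1503, 0.084]
tool_rot: [-3.141, 0.0, 1.237]
force: [0.1, -0.4, 0.6]
grip_width: 0.0003
finger_force: 0.3
```

Request:
drive_tool([
  {"dx":0,"dy":0,"dz":0.02,"yaw":0,"fingers":1},
])

```text
clock: 11.85
position: [0.5141, -0.1503, 0.082]
tool_rot: [-3.141, 0.0, 1.237]
force: [-0.3, 0.3, 0.1]
grip_width: -0.0001
finger_force: 0.3
```

Request:
drive_tool([
  {"dx":0,"dy":0,"dz":0.015,"yaw":0,"fingers":1},
])

```text
clock: 11.95
position: [0.5141, -0.1503, 0.0805]
tool_rot: [-3.141, 0.0, 1.237]
force: [-1.2, -0.5, 0.2]
grip_width: 0.0001
finger_force: 0.3
```

Request:
drive_tool([
  {"dx":0,"dy":0,"dz":0.015,"yaw":0,"fingers":1},
])

```text
clock: 12.05
position: [0.5142, -0.1503, 0.079]
tool_rot: [-3.141, 0.0, 1.237]
force: [-0.5, -0.2, -0.1]
grip_width: -0.0001
finger_force: 0.3
```

```bash
python3 - <<'E'
from h import *
from workcell import grab_frame, readout
s=grab_frame("side");cv2.imwrite("pics/s4.png",s)
p=readout.observe()["position"]
f=lambda s:np.clip(1.5*cv2.resize(s[150:210,335:395],None,fx=6.6,fy=6.6,interpolation=cv2.INTER_CUBIC),0,255).astype(np.uint8)
cv2.imwrite("pics/c4.png",np.hstack([f(cv2.imread("pics/s3.png")),f(s)]))
print([(proj("side",q)-[335,150]+.5)*6.6 for q in (p,p+[0,0,.02],lid(0,.16,.08,.008),lid(0,.16,.08,0),lid(0.1,.16,.08,0),lid(0,0,.08,0))])
E
```

```text
[array([ 97.09756289, 223.07732632]), array([ 99.58287177, 195.44518881]), array([ 49.87720552, 266.4147073 ]), array([ 49.01026736, 277.7283299 ]), array([ 49.51108138, 254.61957729]), array([-185.9848582 ,  193.00246783])]
```

View pics/c4.png

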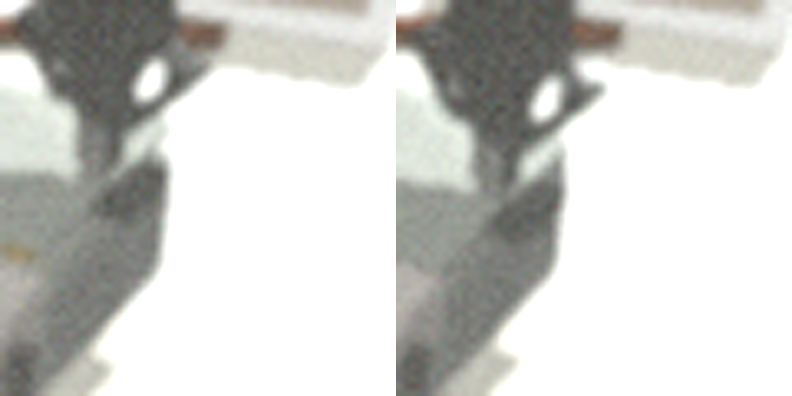

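The yellow tank contents are no longer visible, and the fingertip sits about 20 mm above the reported TCP. So the lid is almost shut, and I'll press until there's a firm reaction.

Request:
drive_tool([
  {"dx":0,"dy":0,"dz":0.01,"yaw":0,"fingers":1},
])

```text
clock: 12.2
position: [0.5142, -0.1504, 0.0782]
tool_rot: [3.142, 0.0, 1.237]
force: [0.3, 0.3, 0.2]
grip_width: 0.0
finger_force: 0.3
```

Request:
drive_tool([
  {"dx":0,"dy":0,"dz":0.01,"yaw":0,"fingers":1},
])

```text
clock: 12.3
position: [0.5143, -0.1503, 0.0773]
tool_rot: [3.141, -0.0, 1.237]
force: [-3.3, 1.5, 18.6]
grip_width: -0.0004
finger_force: 9.3
```

Request:
drive_tool([
  {"dx":0,"dy":0,"dz":0.01,"yaw":0,"fingers":1},
])

```text
clock: 12.4
position: [0.5144, -0.1504, 0.077]
tool_rot: [3.141, -0.001, 1.236]
force: [-9.1, 4.6, 38.5]
grip_width: -0.0
finger_force: 19.3
```

Request:
drive_tool([
  {"dx":0,"dy":0,"dz":0.01,"yaw":0,"fingers":1},
])

```text
clock: 12.5
position: [0.5144, -0.1504, 0.0767]
tool_rot: [3.141, -0.001, 1.236]
force: [-14.5, 6.8, 57.1]
grip_width: 0.0001
finger_force: 28.8
```

Firm contact came at reported z of about 0.0778. The true tip is therefore about 21 mm above the reported TCP, and the lid is closed. Next: retract and measure the scriber.

Request:
drive_tool([
  {"dx":0,"dy":0,"dz":-0.02,"yaw":0,"fingers":1},
  {"dx":0,"dy":0,"dz":-0.2,"yaw":0,"fingers":1},
  {"dx":0,"dy":0,"dz":-0.4,"yaw":0,"fingers":1},
  {"dx":0,"dy":0,"dz":-0.5,"yaw":0,"fingers":0},
  {"dx":0.2,"dy":-0.1,"dz":-0.4,"yaw":0,"fingers":0},
  {"dx":0.3,"dy":-0.1,"dz":0,"yaw":0,"fingers":0},
  {"dx":0.3,"dy":-0.1,"dz":0,"yaw":0,"fingers":0},
])

```text
clock: 13.2
position: [0.5125, -0.064, 0.2284]
tool_rot: [3.139, -0.001, 1.236]
force: [0.4, -1.0, -0.8]
grip_width: 0.0577
finger_force: 0.0
```

```bash
python3 - <<'E'
from h import *
np.set_printoptions(precision=4,suppress=True)
from workcell import grab_frame, readout
t=grab_frame("top");s=grab_frame("side");cv2.imwrite("pics/t5.png",t);cv2.imwrite("pics/s5.png",s)
t0=cv2.imread("pics/top0.png");s0=cv2.imread("pics/side0.png")
def wood(im,x,y,w,h):
    H=cv2.cvtColor(im[y:y+h,x:x+w],cv2.COLOR_BGR2HSV);return H
H=wood(t0,170,195,80,55);m=((H[...,1]>85)&(H[...,2]>95)).astype(np.uint8)
m=cv2.morphologyEx(m,cv2.MORPH_CLOSE,np.ones((9,9)))
c=max(cv2.findContours(m,0,2)[0],key=cv2.contourArea);r=cv2.minAreaRect(c);print(r)
b=cv2.boxPoints(r)+[170,195];P=np.array([onz("top",*q,.07) for q in b]);print("block",P,P.mean(0),np.linalg.norm(P[1]-P[0]),np.linalg.norm(P[2]-P[1]))
a=t0[206:222,178:200];print("S\n",cv2.cvtColor(a,cv2.COLOR_BGR2HSV)[...,1]);print("V\n",a.max(2))
E
```

```text
((39.499996185302734, 27.0), (56.60476303100586, 21.187257766723633), 18.434947967529297)
block [[0.515  0.3896 0.07  ]
 [0.5716 0.3716 0.07  ]
 [0.5174 0.22   0.07  ]
 [0.4614 0.2388 0.07  ]] [0.5164 0.305  0.07  ] 0.05933867155490366 0.16097054581150447
S
 [[  4   4   4   4  12  22  27  63 110 126 128 128 125 128 122 114  99  86
   55  38  28  16]
 [  5   4   2   4  16  26  38  84 120 127 127 128 126 127 129 128 126 122
  111  98  85  59]
 [  5   4   4  15  17  25  58 106 126 128 128 128 126 128 128 130 131 125
  127 124 121 110]
 [  5   5   4  16  22  22  70 116 127 125 128 127 128 129 127 129 126 126
  130 127 131 126]
 [  2   2   6  19  25  36  83 116 110 116 128 128 125 125 129 130 129 131
  129 128 126 127]
 [  2   4   6  21  25  48  88  78  35  42  96 118 123 128 128 126 130 127
  127 126 126 127]
 [ 10  15  15  19  29  67  75  38  19  17  22  69 112 124 129 127 129 129
  126 126 128 128]
 [ 22  20  22  23  38  71  48  20  17  15  17  23  49  92 106 118 128 126
  128 128 129 125]
 [ 25  22  19  23  42  48  20  17  12  17  15  16  22  26  41  81 110 122
  123 128 128 128]
 [ 2
[... 1439 characters left out ...]
3  78  46  40  44  57  81 109
  126 133 136 136]
 [ 94  92  91  88  83  77  84 102 109 108  92  52  40  41  39  41  49  72
  109 134 135 133]
 [ 97  94  90  86  82  79  75  80  94  95  62  41  39  36  38  39  43  65
  107 130 123  98]
 [ 97  93  92  89  84  85  84  83  88  80  57  41  38  38  38  39  49  88
  128 125  95  82]
 [ 95  90  94 110 125 125 125 124 126 123 110  79  64  53  45  43  68 111
  133 120  86  80]
 [ 84  80  97 125 136 137 137 137 137 135 130 125 122 115  91  82 109 130
  124  93  80  78]
 [ 80  86 108 131 140 138 137 138 139 137 138 135 132 130 126 125 133 135
  123  89  77  77]
 [ 78  94 121 137 138 138 137 137 136 139 137 137 136 137 136 135 138 138
  134 114  83  77]]
```

Request:
drive_tool([
  {"dx":0.3,"dy":-0.09,"dz":0,"yaw":0,"fingers":0},
  {"dx":0.35,"dy":-0.1,"dz":0,"yaw":0,"fingers":0},
  {"dx":0.35,"dy":-0.1,"dz":0,"yaw":0,"fingers":0},
  {"dx":0.35,"dy":-0.1,"dz":0,"yaw":0,"fingers":0},
  {"dx":0.35,"dy":-0.1,"dz":0,"yaw":0,"fingers":0},
  {"dx":0.35,"dy":-0.1,"dz":0,"yaw":0,"fingers":0},
  {"dx":0.35,"dy":-0.1,"dz":0,"yaw":0,"fingers":0},
  {"dx":0.35,"dy":-0.1,"dz":0,"yaw":0,"fingers":0},
  {"dx":0.35,"dy":-0.1,"dz":0,"yaw":0,"fingers":0},
  {"dx":0.35,"dy":-0.1,"dz":0,"yaw":0,"fingers":0},
  {"dx":0.35,"dy":-0.1,"dz":0,"yaw":0,"fingers":0},
  {"dx":0.2,"dy":-0.08,"dz":0,"yaw":0.008,"fingers":0},
  {"dx":0,"dy":0,"dz":0,"yaw":0,"fingers":0},
  {"dx":0,"dy":0,"dz":0,"yaw":0,"fingers":0},
])

```text
clock: 14.7
position: [0.5329, 0.3508, 0.2269]
tool_rot: [3.141, 0.001, 1.224]
force: [-0.8, -0.3, 0.2]
grip_width: 0.0852
finger_force: 0.0
```

Request:
drive_tool([
  {"dx":0.007,"dy":0,"dz":0.3,"yaw":0,"fingers":0},
  {"dx":0,"dy":0,"dz":0.3,"yaw":0,"fingers":0},
  {"dx":0,"dy":0,"dz":0.3,"yaw":0,"fingers":0},
  {"dx":0,"dy":0,"dz":0.2,"yaw":0,"fingers":0},
  {"dx":0,"dy":0,"dz":0.1,"yaw":0,"fingers":0},
  {"dx":0,"dy":0,"dz":0.1,"yaw":0,"fingers":0},
  {"dx":0,"dy":0,"dz":0.1,"yaw":0,"fingers":0},
  {"dx":0,"dy":0,"dz":0,"yaw":0,"fingers":0},
])

```text
clock: 15.5
position: [0.5328, 0.3516, 0.0865]
tool_rot: [-3.141, 0.001, 1.224]
force: [-1.7, 0.1, -0.4]
grip_width: 0.0854
finger_force: 0.0
```

```bash
python3 - <<'E'
from h import *
from workcell import grab_frame, readout
s=grab_frame("side");t=grab_frame("top");print(readout.observe()["position"])
z=lambda im,x,y:cv2.resize(im[y:y+90,x:x+80],None,fx=5,fy=5,interpolation=cv2.INTER_CUBIC)
cv2.imwrite("pics/c6.png",np.clip(1.4*np.hstack([z(s,270,220),z(t,160,180)]),0,255).astype(np.uint8))
E
```

```text
[0.53329009 0.35200576 0.08764379]
```

View pics/c6.png

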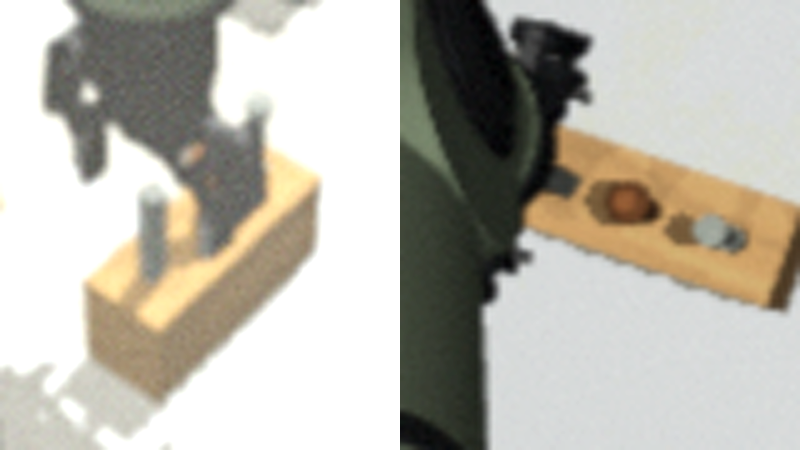

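The side crop shows the scriber handle centred at (152,235) between the fingers at (90,170) and (215,245). The tip height matches the 21 mm offset, so I'll lower and grip.

Request:
drive_tool([
  {"dx":0,"dy":0,"dz":0.1,"yaw":0,"fingers":0},
  {"dx":0,"dy":0,"dz":0.1,"yaw":0,"fingers":0},
  {"dx":0,"dy":0,"dz":0.03,"yaw":0,"fingers":0.3},
  {"dx":0,"dy":0,"dz":0,"yaw":0,"fingers":0.6},
  {"dx":0,"dy":0,"dz":0,"yaw":0,"fingers":1},
  {"dx":0,"dy":0,"dz":0,"yaw":0,"fingers":1},
  {"dx":0,"dy":0,"dz":0,"yaw":0,"fingers":1},
  {"dx":0,"dy":0,"dz":0,"yaw":0,"fingers":1},
  {"dx":0,"dy":0,"dz":0,"yaw":0,"fingers":1},
  {"dx":0,"dy":0,"dz":0,"yaw":0,"fingers":1},
  {"dx":0,"dy":0,"dz":0,"yaw":0,"fingers":1},
  {"dx":0,"dy":0,"dz":0,"yaw":0,"fingers":1},
], squeeze=60)

```text
clock: 16.8
position: [0.5332, 0.3521, 0.0645]
tool_rot: [3.141, -0.0, 1.224]
force: [-0.9, 0.0, 5.8]
grip_width: 0.014
finger_force: 58.5
```

Request:
drive_tool([
  {"dx":0,"dy":0,"dz":-0.05,"yaw":0,"fingers":1},
  {"dx":0,"dy":0,"dz":-0.15,"yaw":0,"fingers":1},
  {"dx":0,"dy":0,"dz":-0.2,"yaw":0,"fingers":1},
  {"dx":0,"dy":0,"dz":-0.2,"yaw":0,"fingers":1},
  {"dx":0,"dy":0,"dz":-0.2,"yaw":0,"fingers":1},
  {"dx":0,"dy":0,"dz":-0.2,"yaw":0,"fingers":1},
  {"dx":0,"dy":0,"dz":-0.2,"yaw":0,"fingers":1},
  {"dx":0,"dy":0,"dz":-0.2,"yaw":0,"fingers":1},
  {"dx":0,"dy":0,"dz":-0.1,"yaw":0,"fingers":1},
  {"dx":0,"dy":0,"dz":0,"yaw":0,"fingers":1},
])

```text
clock: 17.8
position: [0.5335, 0.3522, 0.2159]
tool_rot: [3.14, -0.002, 1.224]
force: [0.2, 0.8, -1.9]
grip_width: 0.0141
finger_force: 58.4
```

Request:
drive_tool([
  {"dx":-0.15,"dy":0.09,"dz":0,"yaw":0,"fingers":1},
  {"dx":-0.3,"dy":0.17,"dz":0,"yaw":0,"fingers":1},
  {"dx":-0.3,"dy":0.18,"dz":0,"yaw":0,"fingers":1},
  {"dx":-0.3,"dy":0.18,"dz":0,"yaw":0,"fingers":1},
  {"dx":-0.3,"dy":0.18,"dz":0,"yaw":0,"fingers":1},
  {"dx":-0.3,"dy":0.18,"dz":0,"yaw":0,"fingers":1},
  {"dx":-0.3,"dy":0.18,"dz":0,"yaw":0,"fingers":1},
  {"dx":-0.3,"dy":0.18,"dz":0,"yaw":0,"fingers":1},
  {"dx":-0.3,"dy":0.18,"dz":0,"yaw":0,"fingers":1},
  {"dx":-0.3,"dy":0.18,"dz":0,"yaw":0,"fingers":1},
  {"dx":-0.3,"dy":0.17,"dz":0,"yaw":0,"fingers":1},
  {"dx":-0.2,"dy":0.12,"dz":0.1,"yaw":0,"fingers":1},
  {"dx":-0.16,"dy":0.09,"dz":0.1,"yaw":0,"fingers":1},
  {"dx":0,"dy":0,"dz":0.1,"yaw":0,"fingers":1},
  {"dx":0,"dy":0,"dz":0,"yaw":0,"fingers":1},
])

```text
clock: 19.3
position: [0.6081, -0.0492, 0.1823]
tool_rot: [-3.139, 0.001, 1.223]
force: [-0.3, 1.7, -2.0]
grip_width: 0.0138
finger_force: 58.4
```

```bash
python3 - <<'E'
from h import *
np.set_printoptions(precision=4,suppress=True)
from workcell import grab_frame, readout
s=grab_frame("side");cv2.imwrite("pics/s7.png",s);p=readout.observe()["position"];print(p)
def cen(f,n,u,v,r=4):
    g=cv2.cvtColor(cv2.imread(f),cv2.COLOR_BGR2GRAY).astype(float)
    q=cv2.resize(g[v-r:v+r+1,u-r:u+r+1],None,fx=8,fy=8,interpolation=cv2.INTER_CUBIC)
    m=(q<(np.percentile(q,80)+q.min())/2).astype(np.uint8)
    k,l,st,c=cv2.connectedComponentsWithStats(m);j=1+np.argmin(np.hypot(*(c[1:]-q.shape[0]/2).T));x=(c[j]+.5)/8-.5+[u-r,v-r]
    print(f,x,st[j],onz(n,*x,.09))
for f in ("top0","t2","t5"): cen(f"pics/{f}.png","top",335,185)
for f in ("side0","s2","s5"): cen(f"pics/{f}.png","side",318,190,3)
o=np.clip(1.4*cv2.resize(s[130:230,270:370],None,fx=6,fy=6,interpolation=cv2.INTER_CUBIC),0,255).astype(np.uint8)
for q in (p+[0,0,.0055],p+[0,0,-.0545],[.6095,-.0487,.09]): print((proj("side",q)-[270,130]+.5)*6)
cv2.imwrite("pics/c7.png",o)
E
```

```text
[ 0.6086 -0.0485  0.1832]
pics/top0.png [334.3688 185.2254] [  10   18   41   40 1282] [ 0.6099 -0.0482  0.09  ]
pics/t2.png [334.3204 185.2346] [   9   18   42   40 1295] [ 0.6099 -0.0481  0.09  ]
pics/t5.png [334.5144 183.8661] [24 23 15  9 91] [ 0.6138 -0.0488  0.09  ]
pics/side0.png [318.1659 190.2511] [ 15  20  28  19 405] [ 0.6103 -0.0483  0.09  ]
pics/s2.png [318.1244 190.3825] [ 14  21  30  20 511] [ 0.6101 -0.0474  0.09  ]
pics/s5.png [318.1013 190.2254] [ 15  20  27  20 419] [ 0.6106 -0.0484  0.09  ]
[298.4849 232.8568]
[296.1111 314.4646]
[293.3519 364.3975]
```

View pics/c7.png

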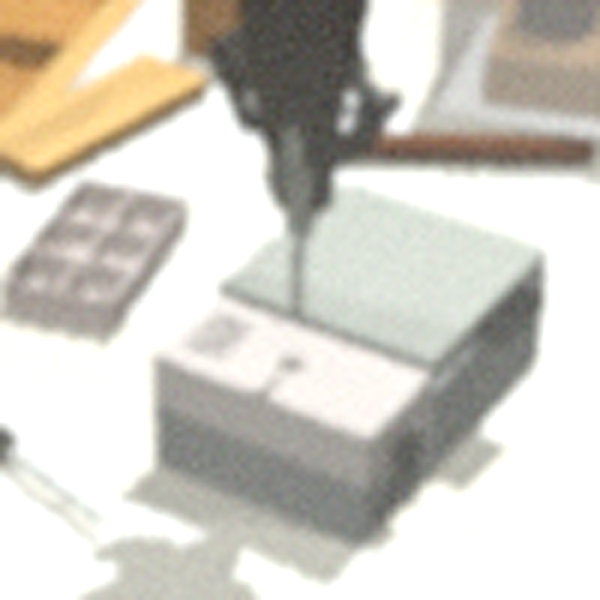

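The hole is at (0.610, −0.048) in both views. The crop shows the rod tip at (297,312), where predicted, and the lid shut. Inserting now.

Request:
drive_tool([
  {"dx":0.003,"dy":0.012,"dz":0,"yaw":0,"fingers":1},
  {"dx":0,"dy":0,"dz":0.1,"yaw":0,"fingers":1},
  {"dx":0,"dy":0,"dz":0.1,"yaw":0,"fingers":1},
  {"dx":0,"dy":0,"dz":0.1,"yaw":0,"fingers":1},
  {"dx":0,"dy":0,"dz":0.05,"yaw":0,"fingers":1},
  {"dx":0,"dy":0,"dz":0.05,"yaw":0,"fingers":1},
  {"dx":0,"dy":0,"dz":0.05,"yaw":0,"fingers":1},
  {"dx":0,"dy":0,"dz":0,"yaw":0,"fingers":1},
], squeeze=100)

```text
clock: 20.15
position: [0.6103, -0.049, 0.1386]
tool_rot: [-3.141, 0.0, 1.224]
force: [-0.4, 0.5, -1.7]
grip_width: 0.013
finger_force: 97.4
```

Request:
drive_tool([
  {"dx":0,"dy":0,"dz":0.05,"yaw":0,"fingers":1},
  {"dx":0,"dy":0,"dz":0.05,"yaw":0,"fingers":1},
  {"dx":0,"dy":0,"dz":0.04,"yaw":0,"fingers":1},
  {"dx":0,"dy":0,"dz":0,"yaw":0,"fingers":1},
])

```text
clock: 20.55
position: [0.6103, -0.0489, 0.1246]
tool_rot: [-3.141, 0.0, 1.224]
force: [0.8, 0.0, -1.6]
grip_width: 0.0131
finger_force: 97.4
```

Request:
drive_tool([
  {"dx":0,"dy":0,"dz":0.03,"yaw":0,"fingers":1},
  {"dx":0,"dy":0,"dz":0,"yaw":0,"fingers":1},
])

```text
clock: 20.75
position: [0.6108, -0.049, 0.1221]
tool_rot: [3.141, -0.0, 1.224]
force: [0.9, -0.3, 1.0]
grip_width: 0.013
finger_force: 97.6
```

Request:
drive_tool([
  {"dx":0,"dy":0,"dz":0.02,"yaw":0,"fingers":1},
  {"dx":0,"dy":0,"dz":0,"yaw":0,"fingers":1},
])

```text
clock: 20.95
position: [0.6107, -0.049, 0.1202]
tool_rot: [3.141, -0.0, 1.224]
force: [0.1, -0.6, 2.2]
grip_width: 0.0134
finger_force: 97.8
```

Request:
drive_tool([
  {"dx":0,"dy":0,"dz":0.015,"yaw":0,"fingers":1},
  {"dx":0,"dy":0,"dz":0,"yaw":0,"fingers":1},
])

```text
clock: 21.15
position: [0.6107, -0.049, 0.1187]
tool_rot: [3.141, -0.0, 1.224]
force: [0.9, -0.7, 3.3]
grip_width: 0.0131
finger_force: 97.9
```

Request:
drive_tool([
  {"dx":0,"dy":0,"dz":0.01,"yaw":0,"fingers":1},
  {"dx":0,"dy":0,"dz":0,"yaw":0,"fingers":1},
])

```text
clock: 21.35
position: [0.6107, -0.049, 0.1177]
tool_rot: [3.141, -0.0, 1.224]
force: [0.3, 0.3, 3.6]
grip_width: 0.013
finger_force: 97.9
```

Request:
drive_tool([
  {"dx":0,"dy":0,"dz":0.01,"yaw":0,"fingers":1},
  {"dx":0,"dy":0,"dz":0,"yaw":0,"fingers":1},
])

```text
clock: 21.55
position: [0.6107, -0.049, 0.1167]
tool_rot: [3.141, 0.0, 1.224]
force: [0.7, 0.1, 4.3]
grip_width: 0.0133
finger_force: 98.0
```

Request:
drive_tool([
  {"dx":0,"dy":0,"dz":0.005,"yaw":0,"fingers":1},
  {"dx":0,"dy":0,"dz":0,"yaw":0,"fingers":1},
])

```text
clock: 21.75
position: [0.6108, -0.049, 0.1165]
tool_rot: [3.141, -0.0, 1.224]
force: [0.1, -0.4, 7.5]
grip_width: 0.0132
finger_force: 98.6
```

Force is now rising at the hard stop, so I'll add a little more for a margin.

Request:
drive_tool([
  {"dx":0,"dy":0,"dz":0.006,"yaw":0,"fingers":1},
  {"dx":0,"dy":0,"dz":0,"yaw":0,"fingers":1},
  {"dx":0,"dy":0,"dz":0,"yaw":0,"fingers":1},
])

```text
clock: 22.05
position: [0.6109, -0.0491, 0.1163]
tool_rot: [3.141, -0.0, 1.224]
force: [-1.0, 0.2, 13.0]
grip_width: 0.0131
finger_force: 99.2
```

```bash
python3 - <<'E'
from h import *
from workcell import grab_frame
s=grab_frame("side")
cv2.imwrite("pics/c8.png",np.clip(1.4*cv2.resize(s[130:230,270:370],None,fx=6,fy=6,interpolation=cv2.INTER_CUBIC),0,255).astype(np.uint8))
E
```

```text
(no output)
```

View pics/c8.png

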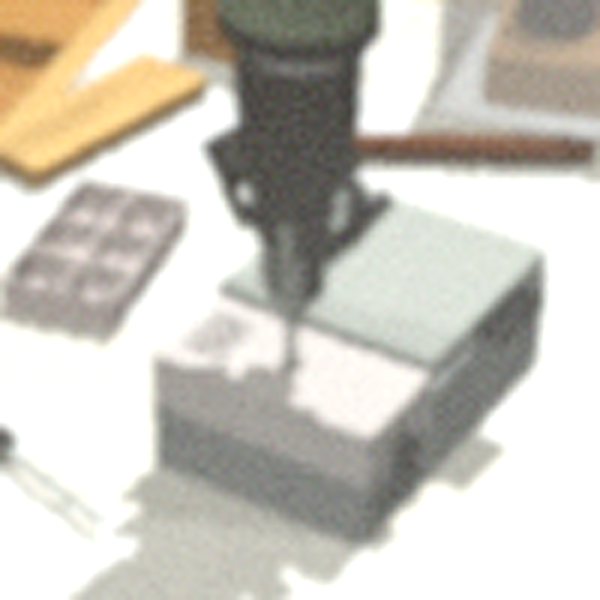

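The rod goes into the hole at about (291,365), the lid is shut, and the button is held against its stop with about 14 N. I'm handing in.

```bash
python3 -c "
from workcell import workorder
print(workorder.job_done())"
```

```text
the job is handed in; nothing more can be done
None
```

The job is handed in: I closed the lid first, then used the gripped scriber to hold the reset button against its stop (about 14 N); one lid push peaked at 57 N at the fingertips, and no verdict was shown.

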